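# Lock the porch awning's crank drive

## Task

Lock the porch awning's crank drive for the night: take the steel lock pin out of the pine block on the turntable and stand it in the bore on top of the drive's pedestal, turn the crank until the pin drops into the cross-hole hidden in the shaft, then press the pin fully home so that its head sits flush on the pedestal. Leave everything else on the shelf where it is, and let go of the pin and crank.

Things in the scene. Friction and masses are not known exactly. Their poses are not given: they have to be found in the camera images.
- pin_mid (a point): The lock pin: plain steel, upright, 137 mm long, about 190 g. Shank 13 mm thick, 97 mm long, tip bevelled over 4 mm to an 8 mm foot; on top a round head 33 mm across, 40 mm high. Point at half its length (68.5 mm above the tip, 28.5 mm below the head's underside); z from tip to head. It starts standing loose, 45 mm deep, in one of the two holes of a pine block on the turntable.
- torch_mid (a point): Bystander: aluminium pencil torch standing in the pine block's other hole, 56 mm from the pin (which is in which hole varies). 130 mm long, barrel 13 mm thick, upper 30 mm widened to 22 mm. Point at half its length; z up.
- turntable: Wooden lazy-susan, 290 mm across, its top 30 mm above the shelf; turns stiffly. Origin at its centre on the shelf. The pine block on it, 44 x 96 mm, top 85 mm above the shelf, is centred 80 mm from the centre along -x, its holes 28 mm either side of that along y, 14.5 mm wide, 45 mm deep.
- drive: Awning drive, screwed down. Origin on the shelf under the pedestal's bore; z up; y along the level shaft, towards the crank. Aluminium pedestal about the origin: 66 mm (x) by 52 mm (y), flat top 139 mm up, low bolt heads at its corners. Crank hub and arm between y = 58 and 86 mm. Grey gear case from y = -65 to -160 mm, 112 mm in x, 146 mm high; then a 40 mm line shaft, axis 85 mm up, to y = -525 mm.
- bore_mouth (a point): Centre of the mouth of the pedestal's upright bore, level with its flat top, 139 mm above the shelf; axes as the drive. Countersunk: 25 mm across narrowing to 14.8 mm over 8 mm; the 14.8 mm bore then goes down to the shaft, whose top is 32 mm below the mouth. A pin let go there stands on the shaft, its head's underside 65 mm above the pedestal. Fully home, the head sits on the pedestal's top.
- shaft_mid (a point): On the axis of the 44 mm steel shaft, under the bore, 54 mm below its mouth; axes as the drive. Hidden here are two 17.5 mm cross-holes at right angles, so one lines up each quarter turn; how they lie to the crank arm varies. Then the pin falls about 45 mm by its weight on to a stiff rubber sleeve, and stops the shaft within a few degrees; the last 20 mm need a push of about 8 N, and it stays down.
- crank_grip (a point): Middle of the crank's round wooden grip, 24 mm thick, 82 mm long, parallel to the shaft, 127 mm from the bore along drive +y; it spins freely on its spindle. It circles the shaft axis at 70 mm radius and starts within 1 rad of straight above it, either side. The shaft turns either way without end, stays where it is left and needs about 2 N at the grip. Ignore this point's axes.
- bell_mid (a point): Bystander on the turntable: copper hand bell, 76 mm across, 140 mm high with its upright wooden handle (24 mm thick). The point is 70 mm above its underside.
- paperweight_mid (a point): Bystander on the turntable: round glass paperweight, 70 mm across, 63 mm high. The point is 30 mm above its underside.
- tape_mid (a point): Bystander on the turntable: chrome tape measure, 70 x 36 mm, 62 mm high. The point is 30 mm above its underside.
- key: Bystander on the turntable: brass house key lying flat, 70 mm long, 5 mm thick. Origin on its underside.
- brush: Bystander on the shelf: shoe brush 50 x 160 mm, 45 mm high. Origin at the centre of its underside, long along y.
- tin: Bystander on the shelf: round polish tin 78 mm across, 28 mm high. Origin at the centre of its underside.
- case: Bystander on the shelf: spectacle case 58 x 160 mm, 42 mm high. Origin at the centre of its underside, long along y.
Things that resemble listed ones, but are neither listed nor needed, are in the scene too. What is shaped like the part that bears pin_mid but pink is not meant.

How it is judged:
On the way, in this order (a step that is already met when the one before it is completed fails the run):
1. the pin is lifted out of the block (height (world z) of pin_mid above 0.16 m).
2. the pin's tip is in the pedestal's bore (at least 10 mm below the mouth, within 6 mm of its axis) (z of pin_mid in the frame of bore_mouth below 0.0585 m and horizontal distance between pin_mid and bore_mouth below 0.006 m).
3. the pin has dropped through the shaft's cross-hole (z of pin_mid in the frame of bore_mouth below 0.005 m and horizontal distance between pin_mid and bore_mouth below 0.006 m).
At the end, for the whole second after the job is handed in: The pin stands upright (within 0.08 rad) through the shaft in the pedestal's bore, pressed home with its head's underside within 3 mm of the pedestal's top, within 5 mm of the bore's axis and at rest, and every bystander is within 40 mm of where it started (z of pin_mid in the frame of bore_mouth below -0.0255 m and horizontal distance between pin_mid and bore_mouth below 0.005 m and angle between pin_mid's own z axis and vertical below 0.08 rad and linear speed of pin below 0.02 m/s and distance of each of torch_mid, bell_mid, paperweight_mid, tape_mid, key, brush, tin, case from where it was at the start of the episode below 0.04 m); the robot touches nothing.
It fails at once if a bystander is moved by more than 40 mm or knocked over (distance of any of torch_mid, bell_mid, paperweight_mid, tape_mid, key, brush, tin, case from where it was at the start of the episode above 0.04 m).
It also fails if it takes over 72 s, if anything falls off the work surface, if the arm or the gripper's body presses on something with over 40 N, if the wrist force passes 120 N, or if a joint passes its speed limit or range.

## Robot

A 6-joint arm with a two-finger parallel gripper is mounted at the origin on the work surface. World frame = base frame: x ahead of the robot, y to its left, z up, the work surface at z = 0. Lengths are in m, angles in rad, forces in N, time in s.
With the tool pointing down it reaches from about 0.325 to 0.775 m from the base axis. Payload 5.5 kg.
Tool frame: the origin (TCP) lies between the finger pads; the fingertips stand arm.tips_ahead ahead of it and the grasp point (between the pads) lies 11 mm behind it (arm.tips_ahead is the distance from the TCP to the fingertips, in m); z points along the fingers, y is the line along which they close (so a half turn about z gives the same grasp; the last joint's range is limited). The gripper opens to 85 mm and grips with 20 to 120 N. Pads are 22 mm wide; open, the fingers measure 114 mm over their backs; the gripper's body (76 mm by 85 mm) begins 54 mm behind the grasp point. The pads swing forward as they close: fully open they stand 13 mm farther back than shut.
Start: joints at [-1.238, 0.091, 1.231, -0, 1.82, -0.057], TCP at [0.228, -0.555, 0.212] pointing down, gripper open.
Joint ranges: [-2.87, 2.87], [-0.86, 2.18], [0.17, 2.46], [-1.51, 4.65], [0.06, 2.69], [-2.65, 2.65]. Speed limits (rad/s): [2.57, 2.57, 3.01, 3.14, 3.14, 3.14].

## Interface

Orientations are given as a unit quaternion [x, y, z, w].
In Python, from station import telemetry, viewer, arm, trace gives the robot as it stands. The module is installed in compiled form; this text tells all that it offers.
- The arm moves only by the tool jog_arm, never from a script. Its argument "motion" is text: rows parted by semicolons, each of 5 numbers parted by spaces: the shift along the tool's x, y, z in m, then the turn about the tool's z in degrees, then the opening, from -1 (shut) to 1 (fully open), so that 0 is half open. A call has 1 to 12 rows; each row shifts and turns the commanded pose from where the row before left it, along the tool's axes as they then stand; what a row does not reach is not made up. A row lasts 1/10 s, in which the tool goes at most 50 mm and 8.59 degrees, less where a joint would pass 70% of its speed; a pose out of reach is approached as far as the arm can. A call with a gripper value outside its range is refused whole. The fingers move at their own pace and stop on an object; "grip_force" is the grip in N (left out, the last holds). Time passes only in rows, so rows that do not move let the fingers close. It gives the time, the measured TCP pose, the force, the opening and the grip force at its end, in the units of the state.
- telemetry.sense(): the state, without advancing time (a new reading comes with each control period).
- viewer.read_camera(name): name is "scene" or "side" or "wrist"; returns the picture (420x560x3 uint8, blue, green, red); there is no depth.
- viewer.camera_params(name): a dict with "mtx" (3x3 intrinsics, pixels), "k1" (the pictures are not rectified: a ray, as slopes to the right and down, at radius r is drawn at 1 + k1 r^2 times it, then the intrinsics apply), "rvec" (rotation vector, rad) and "tvec" (3), from world to camera coordinates, as OpenCV has them; the wrist camera has in their place "mount" (4x4, takes a point from camera to tool coordinates, whose origin is the TCP and whose axes are the flange's). Camera axes: x right, y down, z forward; pixel columns grow to the right and rows downward; lengths in m; the calibration is good to about 2 mm. A picture is of the moment at which its call begins: read the wrist's pose just before it. camera_params takes no time and is no camera call.
- arm.finish_job(): hands the job in; it is judged then, once.
Trained networks look in the newest picture that a camera, given by its name, has taken for a name from the list of things; names that differ only in an ending like _2 or _b are one class to them, and where a whole thing is asked for, a point or a joint stands for the part that bears it (a point fixed in the world has none). Each returns a list of dicts, best first, with "confidence" (0 to 1); they miss things now and then, are a little off and sometimes report something else, mostly with a low value. They report only what shows in the picture. A call takes as long as a camera call. They do not tell look-alikes from the thing itself.
- trace(target, camera): "region" (420x560 bool, what is visible of it) and "position" ([row, column] in pixels, amid what is visible of it).
The state is a dict: "clock": time; "q": joint angles; "qd": joint speeds; "tau": joint torques, N m; "tool_pos": TCP position; "eef_rot": TCP orientation; "contact_force": force on the tool from outside, world axes, zero at the start; "ft_torque": the same for the moment, N m; "opening": finger opening in m; "gripper_force": force on a finger pad.
Only numpy, scipy, OpenCV 4.12 (cv2) and the standard library are available. Lean on these libraries where they do the work, as an engineer would, in place of code of your own. Each camera call takes 0.05 s, during which the arm holds its last target. There are 200 camera calls.

## Working session

There is one attempt and no reset: what is moved stays moved. The work goes in short steps, Python scripts to look and compute and a tool call to move; the robot and the scene stay as the last step left them, time stands still between calls to the robot, and variables do not carry over. Pictures are saved under pics/ and viewed, at most 10 in all, crops included, and the job is handed in when it is done.

Besides the shell and the picture viewer there is one more tool, called after "Call:" by a JSON object that holds its "fn" and its "kwargs". jog_arm: Moves the arm, as the interface text tells. Its arguments: {"type":"object","properties":{"motion":{"type":"string"},"grip_force":{"type":"number"}},"required":["motion"]}

```bash
mkdir -p pics
cat > h.py <<'E'
import numpy as np, cv2
from station import telemetry, viewer, arm, trace
from scipy.spatial.transform import Rotation as R
def campose(n):
    p=viewer.camera_params(n)
    K=np.array(p["mtx"]);k1=p["k1"]
    if "mount" in p:
        s=telemetry.sense();M=np.array(p["mount"])
        T=np.eye(4);T[:3,:3]=R.from_quat(s["eef_rot"]).as_matrix();T[:3,3]=s["tool_pos"]
        return K,k1,T@M
    T=np.eye(4);T[:3,:3]=cv2.Rodrigues(np.array(p["rvec"],float))[0];T[:3,3]=np.ravel(p["tvec"])
    return K,k1,np.linalg.inv(T)
def ray(c,row,col):
    K,k1,T=c
    d=cv2.undistortPoints(np.array([[[col,row]]],float),K,np.array([k1,0,0,0,0.]))[0,0]
    return T[:3,3],T[:3,:3]@np.r_[d,1]
def atz(c,row,col,z):
    o,d=ray(c,row,col);return o+d*(z-o[2])/d[2]
def proj(c,P):
    K,k1,T=c;Ti=np.linalg.inv(T)
    r=cv2.projectPoints(np.atleast_2d(np.array(P,float)),cv2.Rodrigues(Ti[:3,:3])[0],Ti[:3,3],K,np.array([k1,0,0,0,0.]))[0][:,0]
    return r[:,::-1] # row,col
def tri(rs):
    A=np.zeros((3,3));b=np.zeros(3)
    for o,d in rs:
        d=d/np.linalg.norm(d);P=np.eye(3)-np.outer(d,d);A+=P;b+=P@o
    x=np.linalg.solve(A,b);return x,[np.linalg.norm(np.cross(x-o,d/np.linalg.norm(d))) for o,d in rs]
E
python3 - <<'E'
from h import *
print(telemetry.sense(), arm.tips_ahead)
ims=[]
for n in ["scene","side","wrist"]:
    c=campose(n);print(n,c[2].round(3).tolist(),c[0].round(1).tolist(),c[1])
    im=viewer.read_camera(n);cv2.imwrite(f"pics/{n}0.png",im)
    for t in ["pin_mid","torch_mid","turntable","drive","crank_grip","bell_mid","paperweight_mid","tape_mid","brush","tin","case"]:
        print(n,t,[(round(x["confidence"],2),np.round(x["position"]).astype(int).tolist(),int(x["region"].sum())) for x in trace(t,n)[:4]])
E
```

```text
{'clock': 0.0, 'q': array([-1.23770899e+00,  9.18702176e-02,  1.23192989e+00, -3.36632488e-05,
        1.81980553e+00, -5.67023558e-02]), 'qd': array([-0.00064697,  0.0006051 ,  0.00017699, -0.00048799, -0.00214499,
        0.00050773]), 'tau': array([-5.84594527e-04, -4.58732665e+01, -4.18020523e+01, -1.37825596e-04,
        1.16652728e-02,  2.24066406e-05]), 'tool_pos': array([ 0.22787217, -0.55468021,  0.21061927]), 'eef_rot': array([ 9.81068343e-01,  1.93659221e-01, -1.54808568e-04, -9.94649845e-04]), 'contact_force': array([ 0.31246962,  0.36223767, -0.47451252]), 'ft_torque': array([0.01472655, 0.00804016, 0.00521976]), 'gripper_force': 0.0, 'opening': 0.08541111888232367} 0.008
scene [[-0.784, 0.487, -0.386, 0.996], [0.621, 0.619, -0.48, 0.563], [0.005, -0.616, -0.788, 1.007], [0.0, 0.0, 0.0, 1.0]] [[425.3, 0.0, 280.8], [0.0, 425.3, 212.0], [0.0, 0.0, 1.0]] -0.10215471181783368
scene pin_mid [(0.82, [327, 288], 293), (0.72, [286, 250], 282), (0.41, [274, 358], 78)]
scene torch_mid [(0.5, [283, 362], 170)]
scene turntable [(0.95, [291, 353], 6447), (0.39, [273, 358], 108)]
scen
[... 825 characters left out ...]
[343, 194], 1433)]
side tape_mid [(0.66, [318, 250], 1217)]
side brush [(0.61, [264, 380], 1689)]
side tin [(0.71, [225, 426], 726), (0.44, [249, 173], 543), (0.27, [277, 234], 1573)]
side case [(0.56, [206, 247], 1162)]
wrist [[0.381, -0.893, -0.241, 0.289], [-0.925, -0.367, -0.099, -0.531], [0.0, 0.261, -0.965, 0.374], [0.0, 0.0, 0.0, 1.0]] [[306.9, 0.0, 279.0], [0.0, 306.9, 212.2], [0.0, 0.0, 1.0]] -0.02621985707338917
wrist pin_mid []
wrist torch_mid [(0.68, [2, 101], 74)]
wrist turntable []
wrist drive [(0.97, [25, 462], 5076)]
wrist crank_grip []
wrist bell_mid []
wrist paperweight_mid []
wrist tape_mid []
wrist brush []
wrist tin [(0.52, [1, 99], 48)]
wrist case [(0.64, [1, 101], 51)]
```

View pics/scene0.png

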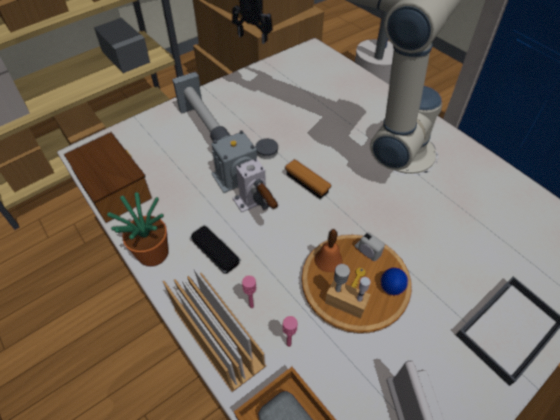

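View pics/side0.png

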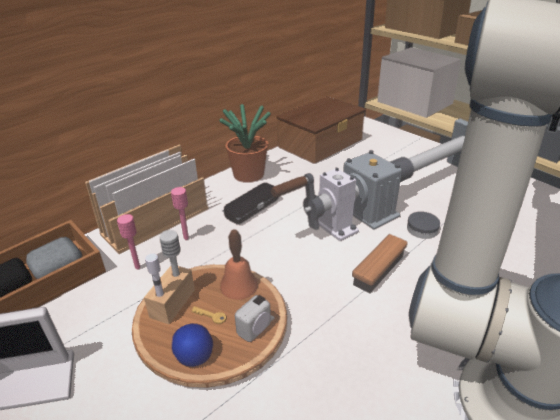

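The pin candidates are two pink look-alikes at scene (286,250) and (327,288), the steel wide-head piece at scene (~272,342) / side (248,171), and the thin-headed torch at scene (286,363) / side (272,152). By the description I choose the steel one with the wide head and check it in a crop.

Run:
```python
from h import *
s=cv2.imread("pics/scene0.png");d=cv2.imread("pics/side0.png")
f=lambda im,r,c,h,w,k:cv2.resize(im[r:r+h,c:c+w],(w*k,h*k),interpolation=cv2.INTER_CUBIC)
a=np.hstack([f(s,250,315,75,100,4),f(d,225,130,75,100,4)])
b=np.hstack([f(s,125,200,75,100,4),f(d,145,290,75,100,4)])
cv2.imwrite("pics/crop1.png",np.vstack([a,b]))
cs,cd=campose("scene"),campose("side")
for z in (.17,):
  print(atz(cs,272,342,z),atz(cd,238,170,z))
for t,i,j in [("bell_mid",(254,326),(278,235)),("pw",(281,395),(343,194)),("tape",(243,367),(318,250)),("grip",(197,265),(186,288))]:
  print(t,tri([ray(cs,*i),ray(cd,*j)]))
```

```text
[0.58383279 0.27323456 0.17      ] [0.5773012  0.26942016 0.17      ]
bell_mid (array([0.52225597, 0.17047289, 0.04996702]), [np.float64(0.005097718978228368), np.float64(0.00509771897822838)])
pw (array([0.43983384, 0.33482642, 0.05765829]), [np.float64(0.003356841325690779), np.float64(0.0033568413256907462)])
tape (array([0.41736544, 0.21946087, 0.05901265]), [np.float64(0.007385954732727487), np.float64(0.0073859547327274665)])
grip (array([ 0.57680501, -0.02548424,  0.1490713 ]), [np.float64(0.00036200264871768265), np.float64(0.00036200264871773014)])
```

View pics/crop1.png

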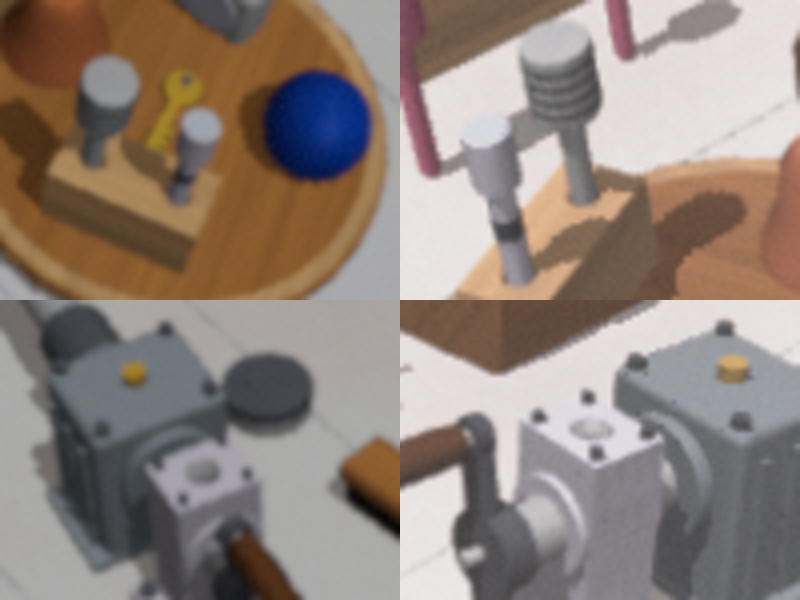

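The close crop shows the wide ribbed steel head at scene (268,342) / side (235,169), which is the pin. The torch with its dark band is at scene (281,365). The bore is visible at scene (167,251) / side (177,338), and the grip is up and slightly off to one side.

Run:
```python
from h import *
cs,cd=campose("scene"),campose("side")
S=lambda x,y,r0,c0:ray(cs,r0+y/4-.4,c0+x/4-.4)
D=lambda x,y,r0,c0:ray(cd,r0+y/4-.4,c0+x/4-.4)
def t(n,a,b,z):
  ra=S(*a);rb=D(*b);x,e=tri([ra,rb]);g=lambda r:(r[0]+r[1]*(z-r[0][2])/r[1][2])[:2].round(4)
  print(n,x.round(4),np.round(e,4)[0],g(ra),g(rb))
t("pintop",(110,75,250,315),(157,40,225,130),.177)
t("pinbase",(92,162,250,315),(183,200,225,130),.085)
t("torchtop",(200,125,250,315),(88,130,225,130),.17)
t("bore",(203,170,125,200),(192,130,145,290),.139)
b=[("left",(165,170),(140,117)),("back",(208,147),(188,97)),("front",(183,199),(197,153)),("right",(250,180),(247,133))]
# match by geometry: print each view at z
for p in [(165,170),(208,147),(183,199),(250,180)]: r=S(*p,125,200);print('S',(r[0]+r[1]*(.142-r[0][2])/r[1][2])[:2].round(4))
for p in [(140,117),(188,97),(197,153),(247,133)]: r=D(*p,145,290);print('D',(r[0]+r[1]*(.142-r[0][2])/r[1][2])[:2].round(4))
t("gold",(133,72,125,200),(332,60,145,290),.15)
```

```text
pintop [0.5801 0.2688 0.1759] 0.0002 [0.5806 0.2689] [0.5787 0.2697]
pinbase [0.5822 0.2714 0.079 ] 0.0006 [0.585  0.2739] [0.5762 0.2737]
torchtop [0.558 0.32  0.167] 0.0006 [0.5597 0.3215] [0.5548 0.3208]
bore [ 0.5376 -0.1465  0.1378] 0.0002 [ 0.5381 -0.1457] [ 0.5362 -0.1445]
S [ 0.5607 -0.1599]
S [ 0.5235 -0.1595]
S [ 0.5669 -0.1292]
S [ 0.5195 -0.115 ]
D [ 0.5634 -0.1306]
D [ 0.5589 -0.1679]
D [ 0.5151 -0.1232]
D [ 0.5091 -0.16  ]
gold [ 0.5223 -0.2563  0.1455] 0.0016 [ 0.5258 -0.25  ] [ 0.5185 -0.2521]
```

Call:
{"fn": "jog_arm", "kwargs": {"motion": "0 0 -0.018 -7.6 1;0 0 -0.018 -7.6 1;0 0 -0.018 -7.6 1;0 0 -0.018 -7.6 1;0 0 -0.018 -7.6 1;0 0 -0.018 -7.6 1;0 0 -0.018 -7.6 1;0 0 0 -7.6 1"}}

```text
clock: 2.6
tool_pos: [0.2281, -0.5554, 0.3413]
eef_rot: [0.746, 0.666, -0.001, 0.002]
contact_force: [-0.0, 0.1, 0.4]
opening: 0.0851
gripper_force: 0.0
```

```bash
cat >> h.py <<'E'
def go(x,y,z,yang=None):
    s=telemetry.sense();Rm=R.from_quat(s["eef_rot"]).as_matrix()
    d=Rm.T@(np.array([x,y,z])-s["tool_pos"])
    a=np.degrees(np.arctan2(Rm[1,1],Rm[0,1]))
    print("t",round(s["clock"],2),"pos",s["tool_pos"].round(4),"yang",a.round(1),"delta tool",d.round(4),"|d|",np.linalg.norm(d).round(3),"turn",None if yang is None else round(a-yang,1),"F",s["contact_force"].round(1),"open",round(s["opening"],4))
E
python3 -c "
from h import *
go(.5376,-.1465,.33,-7)"
```

```text
t 2.6 pos [ 0.2281 -0.5554  0.3413] yang -6.6 delta tool [0.4416 0.2608 0.0098] |d| 0.513 turn 0.4 F [-0.   0.1  0.4] open 0.0851
```

Call:
{"fn": "jog_arm", "kwargs": {"motion": "0.037 0.022 0 0 1;0.037 0.022 0 0 1;0.037 0.022 0 0 1;0.037 0.022 0 0 1;0.037 0.022 0 0 1;0.037 0.022 0 0 1;0.037 0.022 0 0 1;0.037 0.022 0 0 1;0.037 0.022 0 0 1;0.037 0.022 0 0 1;0.037 0.021 0 0 1;0.035 0.021 0 0 1"}}

```text
clock: 3.8
tool_pos: [0.5418, -0.1458, 0.338]
eef_rot: [0.748, 0.664, 0.0, 0.0]
contact_force: [0.2, -0.1, 0.1]
opening: 0.0858
gripper_force: 0.0
```

Call:
{"fn": "jog_arm", "kwargs": {"motion": "0 0 0 0 1;0 0 0 0 1"}}

```text
clock: 4.0
tool_pos: [0.5412, -0.1468, 0.3374]
eef_rot: [0.748, 0.664, -0.0, -0.0]
contact_force: [0.1, -0.2, -0.2]
opening: 0.0853
gripper_force: 0.0
```

Run:
```python
from h import *
c=campose("wrist");im=viewer.read_camera("wrist");cv2.imwrite("pics/w1.png",im)
np.save("c1.npy",c[2])
go(.56,.25,.34,23)
print(proj(c,[[.5376,-.1465,.139],[.577,-.0255,.149]]))
for t in ("crank_grip","drive"):
  print(t,[(round(x["confidence"],2),np.round(x["position"]).tolist()) for x in trace(t,"wrist")[:3]])
```

```text
t 4.05 pos [ 0.5408 -0.1476  0.3378] yang -6.8 delta tool [ 0.3971 -0.0283 -0.0024] |d| 0.398 turn -29.8 F [-0.8  0.2  0.1] open 0.0855
[[185.85069963 275.8086741 ]
 [ 71.11323587 299.0131239 ]]
crank_grip [(0.8, [67.0, 292.0])]
drive [(0.69, [222.0, 278.0])]
```

View pics/w1.png

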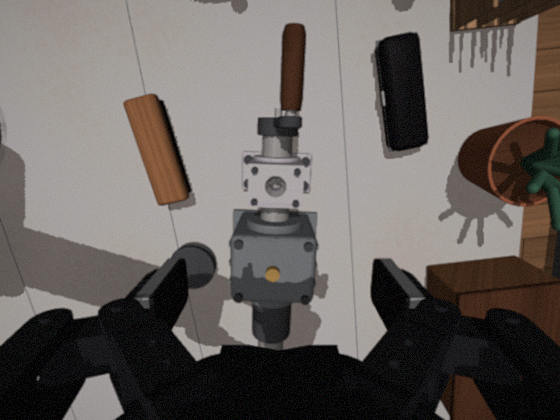

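The wrist view shows the bore at about (185,276), the grip from (25,293) to (110,291), and the gear-case bolts around (242,238), (243,308), (297,237), (295,307).

Run:
```python
from h import *
c=campose("wrist");c=(c[0],c[1],np.load("c1.npy"))
im=cv2.imread("pics/w1.png");g=cv2.cvtColor(im,cv2.COLOR_BGR2GRAY)
print(g[174:198:2,262:292:2])
cir=cv2.HoughCircles(cv2.resize(g[165:205,255:297],None,fx=6,fy=6,interpolation=cv2.INTER_CUBIC),cv2.HOUGH_GRADIENT,1,50,param1=80,param2=20,minRadius=20,maxRadius=90)
print(cir)
if cir is not None:
  for u in cir[0][:2]: print(u, atz(c,165+u[1]/6-.4,255+u[0]/6-.4,.139))
for p in [(242,238),(243,308),(297,237),(295,307),(274,273)]: print(atz(c,*p,.149).round(4))
for p in [(25,293.5),(110,291),(67,292)]: print('grip',atz(c,*p,.15).round(4))
print(atz(c,185,276,.139))
```

```text
[[169 170 171 166 168 169 169 168 170 168 169 168 169 166 167]
 [169 169 165 168 149 119 105 112 125 151 171 171 167 173 162]
 [171 167 171 140  74  59  70  63  73  81 131 165 167 163 163]
 [169 168 140  72  69  96  89  78  88  76  80 139 170 169 165]
 [170 162  93  75 103  90  87  79  79  89  89  90 159 169 165]
 [172 149  88  80  73  84 108  98  85  78 103 100 146 167 164]
 [170 147  79  86  75  83 136 140 128  85  95 100 141 171 165]
 [167 151  87  95  97  76  98 105  90 101 116  95 149 168 168]
 [165 163 109 103 108 100  98  95 102 115 117 112 157 164 163]
 [166 167 141 102 106 118 119 119 118 121 117 141 172 168 166]
 [166 164 166 141 110 114 116 124 113 115 132 166 167 166 168]
 [168 167 164 169 154 133 128 122 131 150 165 168 167 167 166]]
[[[124.5 126.5  62.9]]]
[124.5 126.5  62.9] [ 0.53708247 -0.14623627  0.139     ]
[ 0.484 -0.208  0.149]
[ 0.5684 -0.2191  0.149 ]
[ 0.4713 -0.282   0.149 ]
[ 0.5606 -0.2895  0.149 ]
[ 0.5211 -0.2552  0.149 ]
grip [0.5758 0.0187 0.15  ]
grip [ 0.5643 -0.0637  0.15  ]
grip [ 0.57   -0.0208  0.15  ]
[ 0.53794827 -0.14551016  0.139     ]
```

Call:
{"fn": "jog_arm", "kwargs": {"motion": "0.036 -0.003 0 0 1;0.036 -0.003 0 0 1;0.036 -0.003 0 0 1;0.036 -0.003 0 0 1;0.036 -0.003 0 0 1;0.036 -0.002 0 0 1;0.036 -0.002 0 0 1;0.036 -0.002 0 0 1;0.036 -0.002 0 0 1;0.036 -0.002 0 0 1;0.037 -0.002 0 0 1"}}

```text
clock: 5.25
tool_pos: [0.5619, 0.2497, 0.3384]
eef_rot: [0.749, 0.663, 0.0, 0.0]
contact_force: [-0.5, 0.3, 0.1]
opening: 0.0858
gripper_force: 0.0
```

Call:
{"fn": "jog_arm", "kwargs": {"motion": "0 0 0 -7.5 1;0 0 0 -7.5 1;0 0 0 -7.5 1;0 0 0 -7.5 1;0 0 0 0 1;0 0 0 0 1"}}

```text
clock: 5.85
tool_pos: [0.5619, 0.2488, 0.3381]
eef_rot: [0.553, 0.833, 0.0, 0.0]
contact_force: [-0.8, -0.7, -0.4]
opening: 0.0857
gripper_force: 0.0
```

Run:
```python
from h import *
c=campose("wrist");im=viewer.read_camera("wrist");cv2.imwrite("pics/w2.png",im)
np.save("c2.npy",c[2])
go(.5801,.2695,.25,23)
print(proj(c,[[.58,.2692,.177],[.5575,.3205,.17]]))
for t in ("pin_mid","torch_mid"):
  print(t,[(round(x["confidence"],2),np.round(x["position"]).tolist()) for x in trace(t,"wrist")[:3]])
```

```text
t 5.9 pos [0.5618 0.249  0.338 ] yang 22.9 delta tool [0.0118 0.0247 0.088 ] |d| 0.092 turn -0.1 F [ 0.5  0.6 -0.4] open 0.0854
[[181.11831919 302.38692941]
 [126.55652864 302.16711087]]
pin_mid [(0.92, [181.0, 301.0]), (0.71, [293.0, 362.0]), (0.57, [212.0, 412.0])]
torch_mid [(0.73, [127.0, 299.0])]
```

View pics/w2.png

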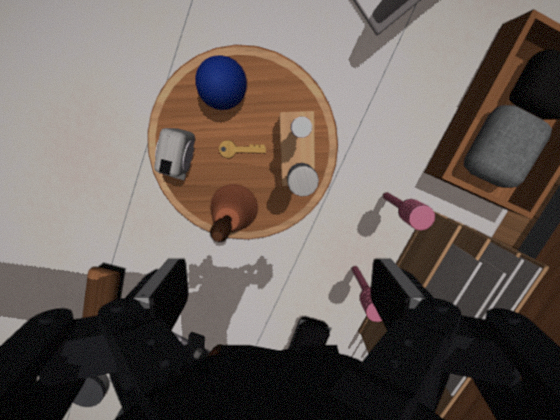

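The wrist view shows the pin's head at (180,303), the torch at (127,302), the bell at (215,230), and the pinks well off to the right at (213,415) and (300,370). The fingers will close horizontally here and clear the torch.

Run:
```python
from h import *
c=campose("wrist");c=(c[0],c[1],np.load("c2.npy"))
g=cv2.cvtColor(cv2.imread("pics/w2.png"),cv2.COLOR_BGR2GRAY)
cir=cv2.HoughCircles(cv2.resize(g[155:205,280:326],None,fx=6,fy=6,interpolation=cv2.INTER_CUBIC),cv2.HOUGH_GRADIENT,1,50,param1=80,param2=20,minRadius=60,maxRadius=130)
print(cir)
if cir is not None:
  u=cir[0][0];print(atz(c,155+u[1]/6-.4,280+u[0]/6-.4,.177))
print(atz(c,180,303,.177),atz(c,212,415,.18),atz(c,300,370,.18))
go(.5800,.2690,.20,23)
```

```text
[[[139.5 157.5  89.6]]]
[0.58033604 0.26965387 0.177     ]
[0.58011258 0.27054646 0.177     ] [0.70596985 0.2864161  0.18      ] [0.71021504 0.17193428 0.18      ]
t 6.0 pos [0.5617 0.2494 0.3379] yang 23.0 delta tool [0.0109 0.0244 0.1379] |d| 0.14 turn -0.0 F [-1.  -0.3  0.3] open 0.0854
```

Call:
{"fn": "jog_arm", "kwargs": {"motion": "0.006 0.0125 0.02 0 1;0.0055 0.0125 0.03 0 1;0 0 0.03 0 1;0 0 0.03 0 1;0 0 0.03 0 1;0 0 0.025 0 1;0 0 0.015 0 1;0 0 0.005 0 1;0 0 0 0 1;0 0 0 0 1"}}

```text
clock: 7.0
tool_pos: [0.5807, 0.2705, 0.1547]
eef_rot: [0.551, 0.834, 0.001, 0.001]
contact_force: [0.9, -0.1, 0.1]
opening: 0.0855
gripper_force: 0.0
```

Run:
```python
from h import *
go(.5802,.2696,.153,23)
```

```text
t 7.0 pos [0.5807 0.2705 0.1547] yang 23.1 delta tool [-0.0006 -0.0009  0.0017] |d| 0.002 turn 0.1 F [ 0.9 -0.1  0.1] open 0.0855
```

Call:
{"fn": "jog_arm", "kwargs": {"motion": "0 0 0.001 0 -1;0 0 0 0 -1;0 0 0 0 -1;0 0 0 0 -1;0 0 0 0 -1;0 0 0 0 -1;0 0 0 0 -1;0 0 0 0 -1", "grip_force": 40}}

```text
clock: 7.8
tool_pos: [0.5804, 0.2704, 0.1525]
eef_rot: [0.551, 0.835, 0.001, 0.0]
contact_force: [0.4, 0.4, 4.6]
opening: 0.03
gripper_force: 39.5
```

Run:
```python
from h import *
s=telemetry.sense();print(s["gripper_force"])
go(.5802,.2696,.153,23)
```

```text
39.51870560646057
t 7.8 pos [0.5804 0.2704 0.1525] yang 23.1 delta tool [-0.0007 -0.0005 -0.0005] |d| 0.001 turn 0.1 F [0.4 0.4 4.6] open 0.03
```

Call:
{"fn": "jog_arm", "kwargs": {"motion": "0 0 -0.005 0 -1;0 0 -0.01 0 -1;0 0 -0.015 0 -1;0 0 -0.015 0 -1;0 0 -0.02 0 -1;0 0 -0.02 0 -1;0 0 -0.03 0 -1;0 0 -0.03 0 -1;0 0 -0.025 0 -1;0 0 -0.01 0 -1;0 0 0 0 -1;0 0 0 0 -1"}}

```text
clock: 9.0
tool_pos: [0.5801, 0.2703, 0.3307]
eef_rot: [0.551, 0.835, -0.001, -0.0]
contact_force: [-0.1, 0.3, -2.9]
opening: 0.0299
gripper_force: 40.1
```

Run:
```python
from h import *
go(.5374,-.146,.34,23)
for n in("scene","side"):
  c=campose(n);im=viewer.read_camera(n);cv2.imwrite(f"pics/{n}2.png",im)
  print(proj(c,[[.5802,.2696,.15]]),[(round(x["confidence"],2),np.round(x["position"]).tolist(),int(x["region"].sum())) for x in trace("pin_mid",n)[:4]])
s=cv2.imread("pics/scene2.png");d=cv2.imread("pics/side2.png")
f=lambda im,r,c,h,w,k:cv2.resize(im[r:r+h,c:c+w],(w*k,h*k),interpolation=cv2.INTER_CUBIC)
cv2.imwrite("pics/crop2.png",np.hstack([f(s,160,290,150,100,4),f(d,130,120,150,100,4)]))
```

```text
t 9.0 pos [0.5801 0.2703 0.3307] yang 23.1 delta tool [-0.366  -0.2028 -0.009 ] |d| 0.419 turn 0.1 F [-0.1  0.3 -2.9] open 0.0299
[[274.42892989 341.02035405]] [(0.68, [325.0, 287.0], 255), (0.54, [241.0, 349.0], 350), (0.24, [285.0, 361.0], 181)]
[[246.0023656  170.73511847]] [(0.92, [203.0, 181.0], 492), (0.7, [232.0, 131.0], 541)]
```

View pics/crop2.png

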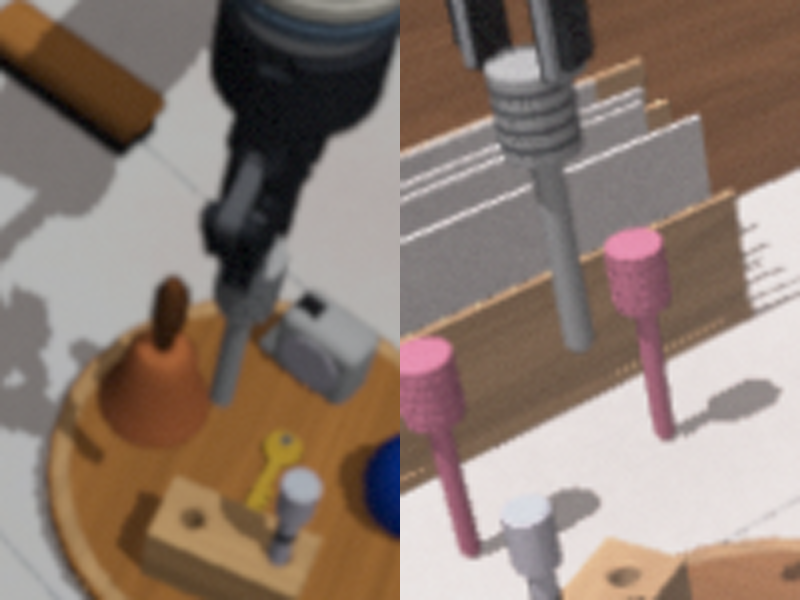

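The pin is held upright, with its tip at scene (260,345) / side (216,165) and its head between the fingers; the torch is undisturbed in the block. I measure the tip next.

Run:
```python
from h import *
cs,cd=campose("scene"),campose("side")
print(tri([ray(cs,160+400/4-.4,290+222/4-.4),ray(cd,130+346/4-.4,120+179/4-.4)]))
# side: shank tilt check: project vertical through tip
r=proj(cd,[[.5802,.2703,.218],[.5802,.2703,.315],[.5802,.2703,.355]]);print((r-[130,120])*4+1.6)
r=proj(cs,[[.5802,.2703,.218],[.5802,.2703,.315]]);print((r-[160,290])*4+1.6)
```

```text
(array([0.58022957, 0.27087571, 0.21700106]), [np.float64(0.0001993039429922728), np.float64(0.00019930394299217787)])
[[343.89033436 179.45130115]
 [146.49657246 142.3078806 ]
 [ 56.46008153 125.87238856]]
[[397.97221521 221.36824916]
 [295.40936429 245.68308125]]
```

Call:
{"fn": "jog_arm", "kwargs": {"motion": "-0.02 -0.011 0 0 -1;-0.033 -0.0185 0 0 -1;-0.033 -0.0185 0 0 -1;-0.033 -0.0185 0 0 -1;-0.033 -0.0185 0 0 -1;-0.033 -0.0185 0 0 -1;-0.033 -0.0185 0 0 -1;-0.033 -0.0185 0 0 -1;-0.033 -0.0185 0 0 -1;-0.033 -0.0185 0 0 -1;-0.033 -0.0185 0 0 -1;-0.016 -0.007 0 0 -1"}}

```text
clock: 10.4
tool_pos: [0.5362, -0.149, 0.3308]
eef_rot: [0.552, 0.834, -0.001, -0.001]
contact_force: [0.7, 0.7, -2.8]
opening: 0.0301
gripper_force: 40.1
```

Call:
{"fn": "jog_arm", "kwargs": {"motion": "0 0 0 7.5 -1;0 0 0 7.5 -1;0 0 0 7.5 -1;0 0 0 7.5 -1;0 0 0 0 -1;0 0 0 0 -1"}}

```text
clock: 11.0
tool_pos: [0.5371, -0.146, 0.3312]
eef_rot: [0.747, 0.665, -0.0, -0.0]
contact_force: [-0.2, 0.5, -1.8]
opening: 0.0299
gripper_force: 40.1
```

Run:
```python
from h import *
go(.5374,-.146,.29,-7)
for n in("scene","side"):
  c=campose(n);im=viewer.read_camera(n);cv2.imwrite(f"pics/{n}3.png",im)
s=cv2.imread("pics/scene3.png");d=cv2.imread("pics/side3.png")
f=lambda im,r,c,h,w,k:cv2.resize(im[r:r+h,c:c+w],(w*k,h*k),interpolation=cv2.INTER_CUBIC)
cv2.imwrite("pics/crop3.png",np.hstack([f(s,80,200,120,100,4),f(d,80,290,120,100,4)]))
```

```text
t 11.0 pos [ 0.5371 -0.146   0.3312] yang -6.7 delta tool [0.     0.0004 0.0412] |d| 0.041 turn 0.3 F [-0.2  0.5 -1.8] open 0.0299
```

View pics/crop3.png

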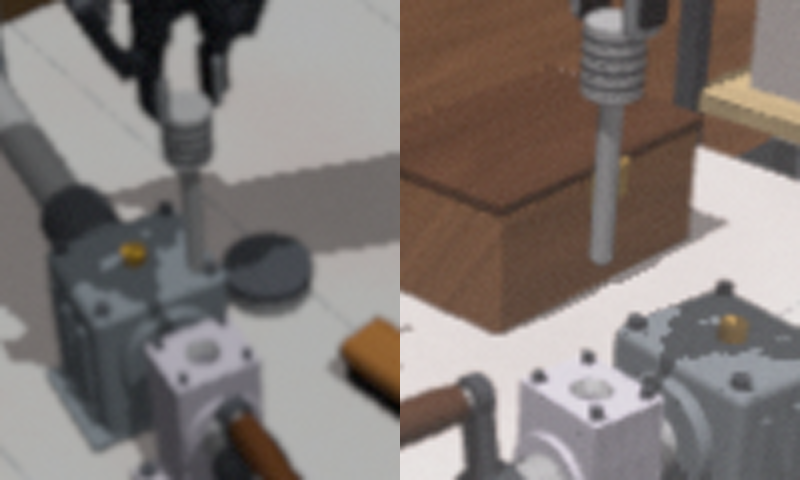

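The pin hangs over the bore, with its tip at scene (146,249) / side (145,340) and the bore mouth at scene (167,251) / side (177,338). I compare the two in the same cameras.

Run:
```python
from h import *
cs,cd=campose("scene"),campose("side")
q=lambda a,b:tri([ray(cs,80+a[1]/4-.4,200+a[0]/4-.4),ray(cd,80+b[1]/4-.4,290+b[0]/4-.4)])
print(q((197,266),(200,260)));print(q((203,350),(192,390)))
```

```text
(array([ 0.53802354, -0.14578977,  0.21983977]), [np.float64(7.7926272848764e-05), np.float64(7.792627284882718e-05)])
(array([ 0.53755372, -0.14646308,  0.13778276]), [np.float64(0.00020086682246986043), np.float64(0.00020086682246993614)])
```

Call:
{"fn": "jog_arm", "kwargs": {"motion": "0 0 0.02 0 -1;0 0 0.025 0 -1;0 0 0.02 0 -1;0 0 0.01 0 -1;0 0 0.005 0 -1;0 0 0.005 0 -1;0 0 0.005 0 -1;0 0 0.004 0 -1;0 0 0.003 0 -1;0 0 0 0 -1"}}

```text
clock: 12.1
tool_pos: [0.5371, -0.146, 0.2344]
eef_rot: [0.748, 0.664, -0.0, -0.0]
contact_force: [1.2, 0.2, -2.0]
opening: 0.0298
gripper_force: 40.1
```

Call:
{"fn": "jog_arm", "kwargs": {"motion": "0 0 0.003 0 -1;0 0 0.003 0 -1;0 0 0.003 0 -1;0 0 0 0 -1"}}

```text
clock: 12.5
tool_pos: [0.537, -0.146, 0.2251]
eef_rot: [0.748, 0.664, -0.0, -0.0]
contact_force: [-0.2, -0.4, -1.8]
opening: 0.0298
gripper_force: 40.1
```

Call:
{"fn": "jog_arm", "kwargs": {"motion": "0 0 0.003 0 -1;0 0 0 0 -0.2;0 0 0 0 0;0 0 0 0 0.5;0 0 0 0 1;0 0 0 0 1;0 0 -0.005 0 1;0 0 -0.02 0 1;0 0 -0.03 0 1;0 0 -0.03 0 1;0 0 0 0 1"}}

```text
clock: 13.6
tool_pos: [0.538, -0.1464, 0.3136]
eef_rot: [0.748, 0.663, 0.002, 0.004]
contact_force: [0.6, 0.5, 0.4]
opening: 0.0856
gripper_force: 0.0
```

Run:
```python
from h import *
go(.577,-.0175,.138,-7)
def look(k):
  for n in("scene","side"):
    viewer.read_camera(n) is None
    c=campose(n)
    print(n,proj(c,[[.5374,-.146,.224],[.575,-.022,.15]]).round(0).tolist(),[(t,round(x["confidence"],2),np.round(x["position"]).tolist(),int(x["region"].sum())) for t in("pin_mid","crank_grip") for x in trace(t,n)[:4]])
look(0)
```

```text
t 13.6 pos [ 0.538  -0.1464  0.3136] yang -6.9 delta tool [0.1329 0.0218 0.1756] |d| 0.221 turn 0.1 F [0.6 0.5 0.4] open 0.0856
scene [[145.0, 249.0], [197.0, 266.0]] [('pin_mid', 0.86, [286.0, 250.0], 270), ('pin_mid', 0.72, [326.0, 288.0], 340), ('pin_mid', 0.53, [150.0, 247.0], 286), ('pin_mid', 0.5, [291.0, 352.0], 6342), ('crank_grip', 0.74, [196.0, 262.0], 278)]
side [[143.0, 340.0], [187.0, 287.0]] [('pin_mid', 0.89, [204.0, 181.0], 449), ('pin_mid', 0.58, [148.0, 340.0], 511), ('pin_mid', 0.56, [229.0, 127.0], 501), ('crank_grip', 0.71, [185.0, 288.0], 354)]
```

Call:
{"fn": "jog_arm", "kwargs": {"motion": "0.025 0.005 0 0 1;0.04 0.005 0 0 1;0.04 0.005 0 0 1;0.03 0.005 0.01 0 1;0 0 0.03 0 1;0 0 0.03 0 1;0 0 0.03 0 1;0 0 0.03 0 1;0 0 0.025 0 1;0 0 0.015 0 1;0 0 0 0 1;0 0 0 0 1"}}

```text
clock: 15.1
tool_pos: [0.5733, -0.0144, 0.1384]
eef_rot: [0.748, 0.663, 0.0, 0.0]
contact_force: [0.6, 0.0, 0.3]
opening: 0.0854
gripper_force: 0.0
```

Call:
{"fn": "jog_arm", "kwargs": {"motion": "0 0 0 0 0.2;0 0 0 0 -0.2;0 0 0 0 -0.5;0 0 0 0 -1;0 0 0 0 -1;0 0 0 0 -1;0 0 0 0 -1", "grip_force": 20}}

```text
clock: 15.8
tool_pos: [0.5733, -0.0144, 0.1382]
eef_rot: [0.748, 0.663, 0.0, 0.0]
contact_force: [-0.3, 0.2, 2.1]
opening: 0.0203
gripper_force: 18.4
```

Run:
```python
from h import *
go(.5744,-.0145,.141,-7)
cv2.imwrite("pics/side4.png",viewer.read_camera("side"))
for n in("side",):
    print(n,[(t,round(x["confidence"],2),np.round(x["position"]).tolist(),int(x["region"].sum())) for t in("pin_mid","crank_grip") for x in trace(t,n)[:4]])
```

```text
t 15.8 pos [ 0.5733 -0.0144  0.1382] yang -6.9 delta tool [ 0.0001  0.0011 -0.0028] |d| 0.003 turn 0.1 F [-0.3  0.2  2.1] open 0.0203
side [('pin_mid', 0.89, [203.0, 183.0], 446), ('pin_mid', 0.83, [150.0, 339.0], 488), ('pin_mid', 0.65, [233.0, 130.0], 537), ('crank_grip', 0.54, [188.0, 285.0], 293)]
```

Run:
```python
import numpy as np
p=np.radians(16.4-3*np.arange(0,34));y=.07*np.sin(p);z=-.07*np.cos(p)
for i in range(33): print(round(16.4-3*(i+1),1),"0 %.4f %.4f 0 -1;"%(y[i+1]-y[i],z[i+1]-z[i]),end=" " if (i+1)%8 else "\n")
```

```text
13.4 0 -0.0035 -0.0009 0 -1; 10.4 0 -0.0036 -0.0008 0 -1; 7.4 0 -0.0036 -0.0006 0 -1; 4.4 0 -0.0036 -0.0004 0 -1; 1.4 0 -0.0037 -0.0002 0 -1; -1.6 0 -0.0037 0.0000 0 -1; -4.6 0 -0.0037 0.0002 0 -1; -7.6 0 -0.0036 0.0004 0 -1;
-10.6 0 -0.0036 0.0006 0 -1; -13.6 0 -0.0036 0.0008 0 -1; -16.6 0 -0.0035 0.0010 0 -1; -19.6 0 -0.0035 0.0011 0 -1; -22.6 0 -0.0034 0.0013 0 -1; -25.6 0 -0.0033 0.0015 0 -1; -28.6 0 -0.0033 0.0017 0 -1; -31.6 0 -0.0032 0.0018 0 -1;
-34.6 0 -0.0031 0.0020 0 -1; -37.6 0 -0.0030 0.0022 0 -1; -40.6 0 -0.0028 0.0023 0 -1; -43.6 0 -0.0027 0.0025 0 -1; -46.6 0 -0.0026 0.0026 0 -1; -49.6 0 -0.0024 0.0027 0 -1; -52.6 0 -0.0023 0.0029 0 -1; -55.6 0 -0.0021 0.0030 0 -1;
-58.6 0 -0.0020 0.0031 0 -1; -61.6 0 -0.0018 0.0032 0 -1; -64.6 0 -0.0017 0.0033 0 -1; -67.6 0 -0.0015 0.0034 0 -1; -70.6 0 -0.0013 0.0034 0 -1; -73.6 0 -0.0011 0.0035 0 -1; -76.6 0 -0.0009 0.0035 0 -1; -79.6 0 -0.0008 0.0036 0 -1;
-82.6 0 -0.0006 0.0036 0 -1;
```

Call:
{"fn": "jog_arm", "kwargs": {"motion": "0 -0.0035 -0.0009 0 -1;0 -0.0036 -0.0008 0 -1;0 -0.0036 -0.0006 0 -1;0 -0.0036 -0.0004 0 -1;0 0 0 0 -1"}}

```text
clock: 16.45
tool_pos: [0.5582, -0.0122, 0.1402]
eef_rot: [0.748, 0.664, -0.0, -0.001]
contact_force: [0.4, 3.6, -0.0]
opening: 0.0202
gripper_force: 18.1
```

Call:
{"fn": "jog_arm", "kwargs": {"motion": "0 -0.0037 -0.0002 0 -1;0 -0.0037 0 0 -1;0 -0.0037 0.0002 0 -1;0 -0.0036 0.0004 0 -1;0 0 0 0 -1"}}

```text
clock: 16.95
tool_pos: [0.5434, -0.01, 0.139]
eef_rot: [0.748, 0.664, -0.0, -0.001]
contact_force: [2.4, 5.1, -4.3]
opening: 0.0198
gripper_force: 17.4
```

```bash
cat > chk.py <<'E'
from h import *
viewer.read_camera("side")
print([(np.round(x["position"]).tolist(),round(x["confidence"],2)) for x in trace("pin_mid","side") if x["position"][1]>280])
go(.5374,-.146,.2)
c=campose("side");print("standing",proj(c,[[.5374,-.146,.224]]).round(0),"dropped",proj(c,[[.5374,-.146,.179]]).round(0))
E
python3 chk.py
```

```text
[([147.0, 339.0], 0.57)]
t 17.05 pos [ 0.5434 -0.01    0.1389] yang -6.8 delta tool [-0.1356  0.01   -0.0613] |d| 0.149 turn None F [ 1.5  4.8 -3.8] open 0.0199
standing [[143. 340.]] dropped [[161. 339.]]
```

Call:
{"fn": "jog_arm", "kwargs": {"motion": "0 -0.0036 0.0006 0 -1;0 -0.0036 0.0008 0 -1;0 -0.0035 0.001 0 -1;0 -0.0035 0.0011 0 -1;0 0 0 0 -1"}}

```text
clock: 17.55
tool_pos: [0.5296, -0.008, 0.135]
eef_rot: [0.748, 0.664, 0.0, -0.001]
contact_force: [4.9, 6.3, -6.7]
opening: 0.0202
gripper_force: 16.3
```

Call:
{"fn": "jog_arm", "kwargs": {"motion": "0 -0.0034 0.0013 0 -1;0 -0.0033 0.0015 0 -1;0 -0.0033 0.0017 0 -1;0 -0.0032 0.0018 0 -1;0 0 0 0 -1"}}

```text
clock: 18.05
tool_pos: [0.5194, -0.0064, 0.1339]
eef_rot: [0.748, 0.664, 0.004, 0.002]
contact_force: [4.2, 6.4, 16.3]
opening: 0.0098
gripper_force: 16.4
```

```bash
python3 chk.py
```

```text
[([167.0, 338.0], 0.58), ([262.0, 377.0], 0.58)]
t 18.15 pos [ 0.5193 -0.0073  0.1355] yang -6.8 delta tool [-0.1355  0.035  -0.0643] |d| 0.154 turn None F [ 0.8  4.1 14.1] open 0.0002
standing [[143. 340.]] dropped [[161. 339.]]
```

Call:
{"fn": "jog_arm", "kwargs": {"motion": "0 0 -0.02 0 -1;0 0 -0.03 0 -1;0 0 -0.04 0 -1;0 0 -0.04 0 -1;0 0 0 0 -1"}}

```text
clock: 18.65
tool_pos: [0.518, -0.0084, 0.2674]
eef_rot: [0.748, 0.663, 0.003, 0.004]
contact_force: [0.4, -0.7, 0.3]
opening: -0.0002
gripper_force: 0.0
```

Run:
```python
from h import *
go(.5374,-.146,.22)
for n in("scene","side"):
  c=campose(n);im=viewer.read_camera(n);cv2.imwrite(f"pics/{n}5.png",im)
s=cv2.imread("pics/scene5.png");d=cv2.imread("pics/side5.png")
f=lambda im,r,c,h,w,k:cv2.resize(im[r:r+h,c:c+w],(w*k,h*k),interpolation=cv2.INTER_CUBIC)
cv2.imwrite("pics/crop5.png",np.hstack([f(s,100,200,120,100,4),f(d,120,280,120,100,4)]))
```

```text
t 18.65 pos [ 0.518  -0.0084  0.2674] yang -6.9 delta tool [-0.1343  0.0353  0.0478] |d| 0.147 turn None F [ 0.4 -0.7  0.3] open -0.0002
```

View pics/crop5.png

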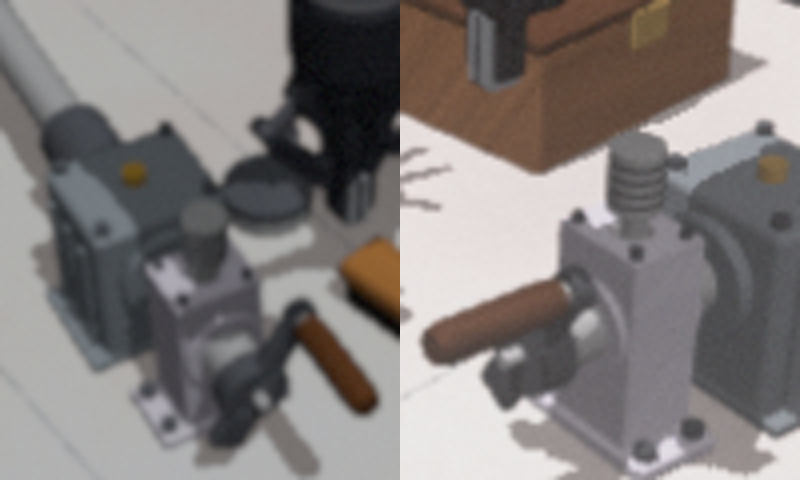

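The pin has dropped: its head sits about 20 mm above the pedestal at side (~160,339), and the crank is over towards the robot. I now press it home with the fingers shut.

Call:
{"fn": "jog_arm", "kwargs": {"motion": "-0.02 0.006 0 0 -1;-0.035 0.0095 0 0 -1;-0.035 0.0095 0 0 -1;-0.03 0.007 0 0 -1;-0.0143 0.0033 0 0 -1;0 0 0.01 0 -1;0 0 0.02 0 -1;0 0 0.015 0 -1;0 0 0.005 0 -1;0 0 0 0 -1"}}

```text
clock: 19.75
tool_pos: [0.5355, -0.144, 0.2086]
eef_rot: [0.748, 0.664, -0.001, -0.001]
contact_force: [0.6, -0.5, 1.7]
opening: 0.0001
gripper_force: 0.0
```

Call:
{"fn": "jog_arm", "kwargs": {"motion": "0 0 0.004 0 -1;0 0 0.004 0 -1;0 0 0.004 0 -1;0 0 0.004 0 -1;0 0 0.004 0 -1;0 0 0 0 -1"}}

```text
clock: 20.35
tool_pos: [0.5359, -0.1452, 0.1894]
eef_rot: [0.748, 0.663, -0.0, -0.001]
contact_force: [0.2, 0.8, 0.7]
opening: 0.0002
gripper_force: 0.0
```

Call:
{"fn": "jog_arm", "kwargs": {"motion": "0 0 0.002 0 -1;0 0 0.001 0 -1;0 0 0 0 -1;0 0 0.001 0 -1;0 0 0 0 -1"}}

```text
clock: 20.85
tool_pos: [0.5362, -0.1452, 0.1862]
eef_rot: [0.748, 0.663, -0.0, -0.0]
contact_force: [-0.2, 0.1, 0.4]
opening: 0.0001
gripper_force: 0.0
```

```bash
python3 chk.py
python3 - <<'E'
from h import *
print(proj(campose("side"),[[.5374,-.146,.159],[.5374,-.146,.179]]))
E
```

```text
[([163.0, 337.0], 0.89)]
t 20.95 pos [ 0.5362 -0.1452  0.1863] yang -6.9 delta tool [-0.0006  0.0013 -0.0137] |d| 0.014 turn None F [-1.   0.7  0.4] open 0.0001
standing [[143. 340.]] dropped [[161. 339.]]
[[169.01361723 338.15885589]
 [161.19115894 338.71141635]]
```

Call:
{"fn": "jog_arm", "kwargs": {"motion": "0 0 0.002 0 -1;0 0 0.002 0 -1;0 0 0 0 -1"}}

```text
clock: 21.25
tool_pos: [0.536, -0.1452, 0.1818]
eef_rot: [0.748, 0.663, -0.0, -0.0]
contact_force: [0.2, 0.0, -0.1]
opening: 0.0001
gripper_force: 0.0
```

Run:
```python
from h import *
go(.5374,-.146,.22)
for n in("scene","side"):
  im=viewer.read_camera(n);cv2.imwrite(f"pics/{n}6.png",im)
s=cv2.imread("pics/scene6.png");d=cv2.imread("pics/side6.png")
f=lambda im,r,c,h,w,k:cv2.resize(im[r:r+h,c:c+w],(w*k,h*k),interpolation=cv2.INTER_CUBIC)
cv2.imwrite("pics/crop6.png",np.hstack([f(s,100,200,120,100,4),f(d,120,280,120,100,4)]))
```

```text
t 21.25 pos [ 0.536  -0.1452  0.1818] yang -6.9 delta tool [-0.0007  0.0014 -0.0382] |d| 0.038 turn None F [ 0.2  0.  -0.1] open 0.0001
```

View pics/crop6.png

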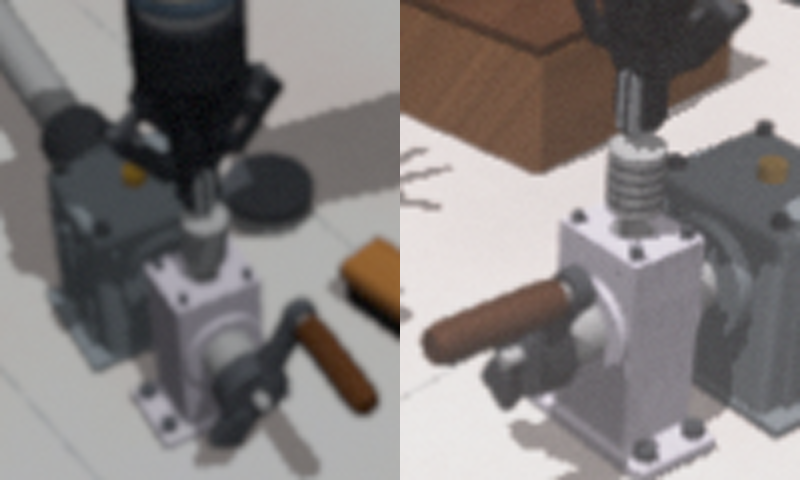

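The fingertips, at side (152,339) / scene (152,251), sit just at the top of the head, and the gap under the head remains. So I measure where they really are.

Run:
```python
from h import *
cs,cd=campose("scene"),campose("side")
q=lambda a,b:tri([ray(cs,100+a[1]/4-.4,200+a[0]/4-.4),ray(cd,120+b[1]/4-.4,280+b[0]/4-.4)])
print("tip",q((207,210),(240,132)));print("headtop",q((206,215),(237,145)))
r=proj(cd,[[.5374,-.146,z] for z in (.169,.179,.189,.199)]);print((r-[120,280])*4+1.6)
r=proj(cs,[[.5374,-.146,z] for z in (.169,.179,.189,.199)]);print((r-[100,200])*4+1.6)
```

```text
tip (array([ 0.53454998, -0.14137592,  0.20149775]), [np.float64(0.0020142044777318236), np.float64(0.0020142044777317707)])
headtop (array([ 0.53506425, -0.14178654,  0.19454914]), [np.float64(0.0003660627248695542), np.float64(0.0003660627248696132)])
[[182.09330229 235.33721128]
 [166.36463575 236.44566539]
 [150.4667663  237.56072158]
 [134.39800319 238.68230803]]
[[239.18729644 201.38514261]
 [228.871598   200.64857988]
 [218.42129611 199.90325811]
 [207.83399575 199.14904174]]
```

Call:
{"fn": "jog_arm", "kwargs": {"motion": "0 0 0.003 0 -1;0 0 0.003 0 -1;0 0 0.002 0 -1;0 0 0 0 -1"}}

```text
clock: 21.75
tool_pos: [0.5365, -0.1454, 0.1754]
eef_rot: [0.748, 0.663, 0.0, 0.001]
contact_force: [-1.0, 0.3, 4.1]
opening: 0.0003
gripper_force: 2.3
```

Call:
{"fn": "jog_arm", "kwargs": {"motion": "0 0 0.003 0 -1;0 0 0.003 0 -1;0 0 0.003 0 -1;0 0 0 0 -1"}}

```text
clock: 22.15
tool_pos: [0.5368, -0.1457, 0.1673]
eef_rot: [0.748, 0.663, 0.001, 0.002]
contact_force: [0.1, -0.4, 7.4]
opening: -0.0002
gripper_force: 3.6
```

Call:
{"fn": "jog_arm", "kwargs": {"motion": "0 0 0.003 0 -1;0 0 0.002 0 -1;0 0 0 0 -1"}}

```text
clock: 22.45
tool_pos: [0.537, -0.1458, 0.1627]
eef_rot: [0.748, 0.663, 0.001, 0.002]
contact_force: [-0.5, -1.6, 8.0]
opening: -0.0002
gripper_force: 4.2
```

Pushing at about 8 N, and the pin is going in.

Call:
{"fn": "jog_arm", "kwargs": {"motion": "0 0 0.002 0 -1;0 0 0.002 0 -1;0 0 0.002 0 -1;0 0 0 0 -1"}}

```text
clock: 22.85
tool_pos: [0.5375, -0.1459, 0.1599]
eef_rot: [0.748, 0.663, 0.002, 0.004]
contact_force: [-3.5, 1.2, 19.5]
opening: -0.0002
gripper_force: 9.7
```

Call:
{"fn": "jog_arm", "kwargs": {"motion": "0 0 0.002 0 -1;0 0 0.001 0 -1;0 0 0 0 -1"}}

```text
clock: 23.15
tool_pos: [0.5378, -0.1461, 0.1597]
eef_rot: [0.748, 0.663, 0.002, 0.005]
contact_force: [-7.8, 2.4, 28.9]
opening: -0.0001
gripper_force: 14.6
```

Call:
{"fn": "jog_arm", "kwargs": {"motion": "0 0 -0.005 0 -1;0 0 -0.02 0 -1;0 0 -0.04 0 -1;0 0 -0.045 0 -1;0 0 -0.04 0 -1;0 0 0 0 -1;0 0 0 0 -1"}}

```text
clock: 23.85
tool_pos: [0.5366, -0.1454, 0.3022]
eef_rot: [0.748, 0.664, 0.001, 0.001]
contact_force: [0.1, -0.5, -1.0]
opening: -0.0003
gripper_force: 0.0
```

Run:
```python
from h import *
go(.5374,-.146,.22)
for n in("scene","side"):
  im=viewer.read_camera(n);cv2.imwrite(f"pics/{n}7.png",im)
  print(n,[(t,np.round(x["position"]).tolist()) for t in("torch_mid","bell_mid","paperweight_mid","tape_mid","brush","tin","case") for x in trace(t,n)[:1]])
s=cv2.imread("pics/scene7.png");d=cv2.imread("pics/side7.png")
f=lambda im,r,c,h,w,k:cv2.resize(im[r:r+h,c:c+w],(w*k,h*k),interpolation=cv2.INTER_CUBIC)
cv2.imwrite("pics/crop7.png",np.hstack([f(s,100,200,120,100,4),f(d,120,280,120,100,4)]))
```

```text
t 23.85 pos [ 0.5366 -0.1454  0.3022] yang -6.9 delta tool [-0.0005  0.0007  0.0822] |d| 0.082 turn None F [ 0.1 -0.5 -1. ] open -0.0003
scene [('torch_mid', [286.0, 363.0]), ('bell_mid', [254.0, 328.0]), ('paperweight_mid', [284.0, 393.0]), ('tape_mid', [247.0, 369.0]), ('brush', [181.0, 305.0]), ('tin', [150.0, 263.0]), ('case', [249.0, 216.0])]
side [('torch_mid', [267.0, 154.0]), ('bell_mid', [276.0, 234.0]), ('paperweight_mid', [344.0, 193.0]), ('tape_mid', [317.0, 249.0]), ('brush', [263.0, 379.0]), ('tin', [227.0, 424.0]), ('case', [206.0, 249.0])]
```

View pics/crop7.png

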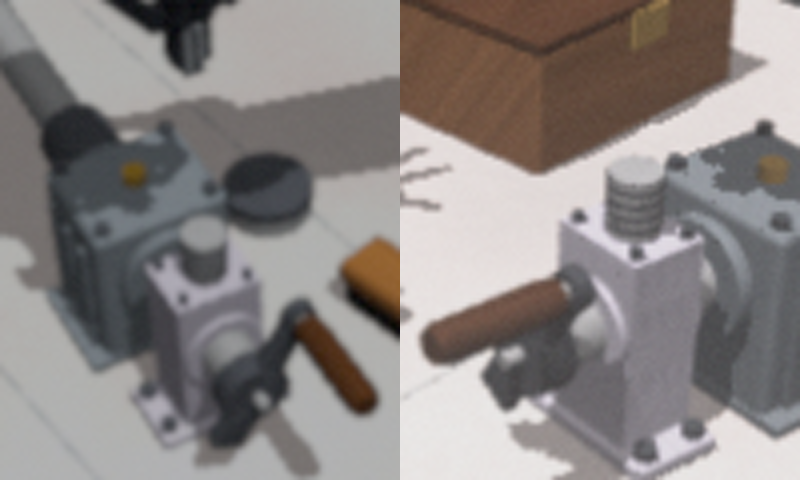

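The head now sits flush on the pedestal: its top is at side (162,339), the predicted home row is 161, and no gap shows. The bystanders I could track are unmoved and nothing is being touched, so I hand in.

```bash
python3 -c "
from station import arm
print(arm.finish_job())"
```

```text
the job is handed in; nothing more can be done
None
```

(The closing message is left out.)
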